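Unclip the rosette moulding sample

ROBOT

A 6-joint arm with a two-finger parallel gripper is mounted at the origin on the work surface. World frame = base frame: x ahead of the robot, y to its left, z up, the work surface at z = 0. Lengths are in m, angles in rad, forces in N, time in s.
With the tool pointing down it reaches from about 0.35 to 0.975 m from the base axis. Payload 4.9 kg.
Tool frame: the origin (TCP) lies on the front face of the gripper's body, between the roots of the fingers; the fingertips stand ctrl.finger_overhang ahead of it and the grasp point (between the pads) lies 54 mm ahead of it (ctrl.finger_overhang is the distance from the TCP to the fingertips, in m); z points along the fingers, y is the line along which they close (so a half turn about z gives the same grasp; the last joint's range is limited). The gripper opens to 85 mm and grips with 20 to 120 N. Pads are 22 mm wide; open, the fingers measure 114 mm over their backs; the gripper's body (76 mm by 85 mm) begins 54 mm behind the grasp point. The pads swing forward as they close: fully open they stand 13 mm farther back than shut.
Start: joints at [1.046, 0.053, 1.613, -0, 1.476, -0.119], TCP at [0.247, 0.574, 0.304] pointing down, gripper open.
Joint ranges: [-3.01, 3.01], [-1.01, 2.22], [0.06, 2.58], [-1.02, 4.17], [0.09, 2.62], [-3.14, 3.14]. Speed limits (rad/s): [2.57, 2.57, 3.14, 3.14, 3.14, 3.14].

INTERFACE

Orientations are given as a rotation vector (axis times angle).
In Python, from station import ctrl, vision gives the robot as it stands. The module is installed in compiled form; this text tells all that it offers.
- The arm moves only by the tool drive_tool, never from a script. Its argument "rows" is a list of rows, each a list of 2 entries, a list of its own where there are three numbers: the shift along the tool's x, y, z in m, then the turn about the tool's z in rad. A call has 1 to 10 rows; each row shifts and turns the commanded pose from where the row before left it, along the tool's axes as they then stand; what a row does not reach is not made up. A row lasts 1/10 s, in which the tool goes at most 50 mm and 8.59 degrees, less where a joint would pass 70% of its speed; a pose out of reach is approached as far as the arm can. A call with a gripper value outside its range is refused whole. "jaw" is the closure, from 0 (fully open) to 1 (shut), set as the call begins (left out, the last holds). The fingers move at their own pace and stop on an object; "grip_force" is the grip in N (left out, the last holds). Time passes only in rows, so rows that do not move let the fingers close. It gives the time, the measured TCP pose, the force, the opening and the grip force at its end, in the units of the state.
- ctrl.get_obs(): the state, without advancing time (a new reading comes with each control period).
- vision.get_image(name): name is "scene" or "top" or "wrist"; returns a dict with "image" (400x640x3 uint8, blue, green, red), "vertical_fov" (degrees; the focal length in pixels is half the picture's height over the tangent of half this angle, whatever the lens; pixels are square), "cx", "cy" (the principal point, pixels), "R" (3x3) and "t" (3): a world point X has camera coordinates R X + t. Camera axes: x right, y down, z forward; pixel columns grow to the right and rows downward; lengths in m; the calibration is good to about 2 mm. A picture is of the moment at which its call begins. There is no depth.
- ctrl.finish_job(): hands the job in; it is judged then, once.
The state is a dict: "t": time; "q": joint angles; "dq": joint speeds; "effort": joint torques, N m; "tool_pos": TCP position; "tool_rot": TCP orientation; "contact_force": force on the tool from outside, world axes, zero at the start; "wrist_torque": the same for the moment, N m; "opening": finger opening in m; "grip_force": force on a finger pad.
Only numpy, scipy, OpenCV 4.12 (cv2) and the standard library are available. Lean on these libraries where they do the work, as an engineer would, in place of code of your own. Each camera call takes 0.05 s, during which the arm holds its last target. There are 200 camera calls.

TASK

Three wooden moulding samples are clipped side by side on the steel rail. Pull the one carved with a round rosette straight up off the rail, against its spring catch, and set it down standing upright on its legs in the empty bay of the wooden tray. Leave the other two samples clipped on the rail.

Things in the scene. Friction and masses are not known exactly. Their poses are not given: they have to be found in the camera images.
- rosette_sample: loose wood moulding sample, about 150 g, round rosette on top (36 mm wide, top at z=73). Vertical 42 mm wide sides (across its x) from z=0 to 60, 56 mm long (y, along rail); below z=30 only two 10 mm legs, hollow between. Origin: centre of underside, z up; 20 mm above bench while clipped. Straight pull of about 8 N frees the sprung catch within 12 mm; legs clear the rail after 30 mm
- plain_sample: bystander sample on the rail, same size, legs and axes as the rosette one, but flat plain top at z=60 mm. Stays clipped. The rail: fixed steel blade 12 mm thick, its top 50 mm above the bench, on a board 70 by 290 mm, 12 mm thick; the three samples sit 95 mm apart along it, in any order
- ribbed_sample: bystander sample on the rail, same size, legs and axes as the rosette one, but with three straight ribs along its y on top (top at z=70 mm). Stays clipped
- tray: fixed shallow plywood tray, 150 mm (x) by 260 mm (y), 28 mm high, floor and walls 6 mm thick. Origin: centre of its underside, z up. A cross wall at y=0, 25 mm high, parts two bays. Empty bay on its -y side: centre (0, -63) mm, floor at z=6 mm, 138 by 121 mm inside. The +y bay holds a jar and a can up to 60 mm tall
Things that resemble listed ones, but are neither listed nor needed, are in the scene too. What is shaped like the rosette_sample but pink is not meant.

How it is judged:
By the outcome, as a careful person would: the job done as asked, in the order asked, and still so for the second after the job is handed in, with the robot touching nothing.
It also fails if it takes over 48 s, if anything falls off the work surface, if the arm or the gripper's body presses on something with over 40 N, if the wrist force passes 120 N, or if a joint passes its speed limit or range.

## Working session

There is one attempt and no reset: what is moved stays moved. The work goes in short steps, Python scripts to look and compute and a tool call to move; the robot and the scene stay as the last step left them, time stands still between calls to the robot, and variables do not carry over. Pictures are saved under pics/ and viewed, at most 10 in all, crops included, and the job is handed in when it is done.

Besides the shell and the picture viewer there is one more tool, called as a command line: name --argument value ..., lists and objects as JSON in quotes. drive_tool: Moves the arm, as the interface text tells. Its arguments: {"type":"object","properties":{"rows":{"type":"array","items":{"type":"array"}},"jaw":{"type":"number"},"grip_force":{"type":"number"}},"required":["rows"]}

```bash
mkdir -p pics; cat > h.py <<'E'
import numpy as np, cv2, pickle
from station import ctrl, vision
def snap(n,f):
    d=vision.get_image(n); cv2.imwrite(f'pics/{f}.png',d['image']); pickle.dump(d,open(f'pics/{f}.pkl','wb')); return d
def pix(d,u,v,z):
    f=200/np.tan(np.radians(d['vertical_fov'])/2)
    R=np.array(d['R']);t=np.array(d['t'])
    r=R.T@np.array([(u-d['cx'])/f,(v-d['cy'])/f,1]); c=-R.T@t
    return c+r*(z-c[2])/r[2]
def ld(f): return pickle.load(open(f'pics/{f}.pkl','rb'))
E
python3 - <<'E'
from h import *
a=snap('top','top0');b=snap('scene','scene0')
for d in(a,b):print({k:v for k,v in d.items() if k!='image'})
o=ctrl.get_obs();print(o['t'],o['tool_pos'],o['tool_rot'],o['opening'],ctrl.finger_overhang)
E
```

```text
{'vertical_fov': 53.21165084566215, 'cx': 314.433415154954, 'cy': 203.16969528843057, 'R': array([[ 5.70266668e-04, -9.99988640e-01,  4.73231213e-03],
       [-9.88520809e-01, -1.27868973e-03, -1.51079369e-01],
       [ 1.51083704e-01, -4.59183349e-03, -9.88510308e-01]]), 't': array([-0.013543  ,  0.56186035,  0.74179258])}
{'vertical_fov': 48.438353837115926, 'cx': 318.6264624388671, 'cy': 196.3111131758015, 'R': array([[ 0.60301231,  0.79768694, -0.00846739],
       [ 0.50305807, -0.38848223, -0.77201952],
       [-0.61911932,  0.46127768, -0.63554242]]), 't': array([-0.32716605, -0.24919435,  1.24210601])}
0.1 [0.2465077  0.57387758 0.30282169] [-6.32939672e-01 -3.07659967e+00  2.68590171e-03] 0.08530159690686163 0.0726
```

View pics/top0.png

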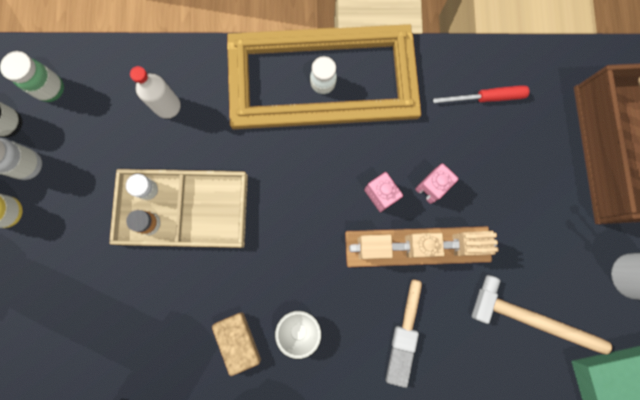

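View pics/scene0.png

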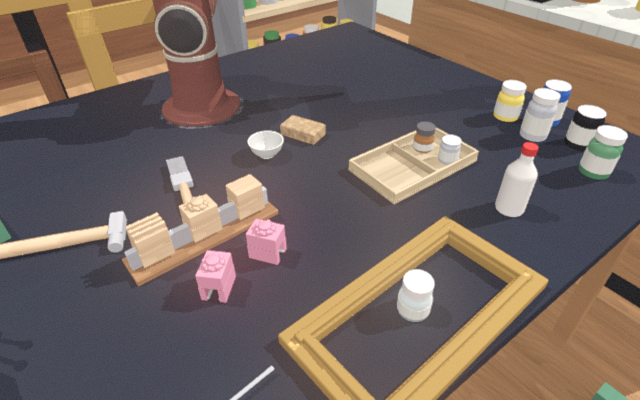

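The top view shows the rosette sample in the middle of the rail at (428,244), plain at (376,246) and ribbed at (478,243). The tray's empty bay is at about (214,209). The two pink ones are decoys. I'll enlarge both areas.

```bash
python3 - <<'E'
from h import *
d=ld('top0');im=d['image']
a=cv2.resize(im[215:280,335:510],None,fx=4.5,fy=4.5,interpolation=cv2.INTER_CUBIC)
b=cv2.resize(im[160:255,100:260],None,fx=3,fy=3,interpolation=cv2.INTER_CUBIC)
b=cv2.copyMakeBorder(b,0,0,0,a.shape[1]-b.shape[1],0)
cv2.imwrite('pics/crop0.png',np.vstack([a,b]));print(a.shape)
for u,v,z in[(428,244,.093),(376,246,.08),(478,243,.09),(214,209,.006),(347,247,.012)]:print(pix(d,u,v,z))
E
```

```text
(292, 788, 3)
[ 0.47962945 -0.21856235  0.093     ]
[ 0.47653403 -0.12626846  0.08      ]
[ 0.48166667 -0.31066761  0.09      ]
[0.5551232  0.19276892 0.006     ]
[ 0.47754525 -0.07866296  0.012     ]
```

View pics/crop0.png

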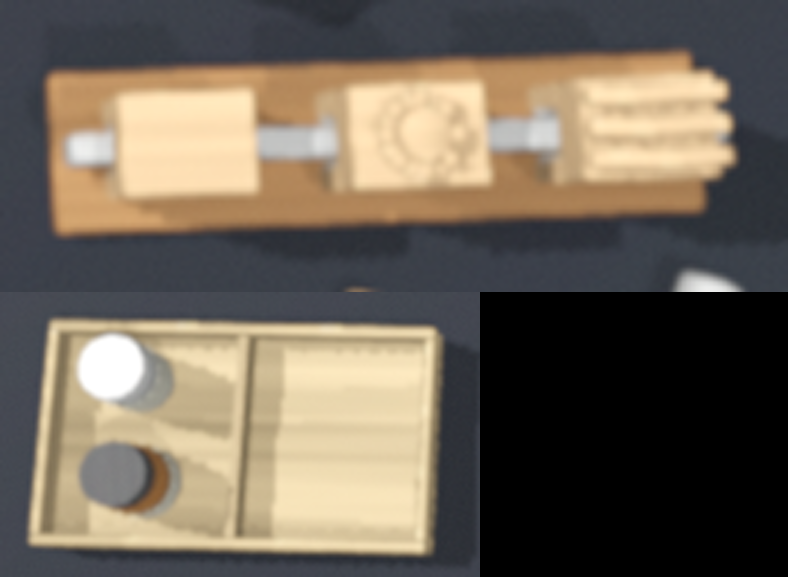

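The crop shows the rosette block's top-face corners at (346,86), (488,81), (493,184) and (352,190). The tray rim runs from (51,322) to (433,552) in the lower half, and the right-hand bay is empty.

```bash
python3 - <<'E'
from h import *
d=ld('top0')
def P(l,z,tray=0):
    r=[]
    for u,v in l:
        p=pix(d,100+u/3,160+(v-292)/3,z) if tray else pix(d,335+u/4.5,215+v/4.5,z); r.append(p[:2])
    r=np.array(r);print(r.round(4).tolist(),'c',r.mean(0).round(4),'sides',np.linalg.norm(r-np.roll(r,-1,0),axis=1).round(4))
    e=(r[0]+r[3]-r[1]-r[2]);print('yaw of +y axis from world y',np.arctan2(-e[0],e[1]))
P([(346,86),(488,81),(493,184),(352,190)],.08)
P([(47,73),(690,52),(706,212),(55,235)],.012)
P([(51,322),(440,328),(433,552),(30,543)],.028,1)
P([(252,338),(430,340),(425,542),(243,540)],.020,1)
from scipy.spatial.transform import Rotation as Ro
o=ctrl.get_obs();print(Ro.from_rotvec(o['tool_rot']).as_matrix().round(4))
E
```

```text
[[0.4985, -0.1932], [0.5006, -0.2518], [0.4586, -0.2518], [0.4561, -0.1941]] c [ 0.4784 -0.2228] sides [0.0586 0.042  0.0577 0.0424]
yaw of +y axis from world y 0.039329629007133146
[[0.5093, -0.0759], [0.519, -0.366], [0.4477, -0.3684], [0.4374, -0.0786]] c [ 0.4784 -0.2222] sides [0.2903 0.0714 0.29   0.0719]
yaw of +y axis from world y 0.0344921946339972
[[0.6315, 0.3864], [0.6278, 0.1241], [0.4774, 0.1248], [0.483, 0.3889]] c [0.5549 0.2561] sides [0.2622 0.1504 0.2642 0.1485]
yaw of +y axis from world y -0.01779852091589119
[[0.6225, 0.2531], [0.6213, 0.1321], [0.4843, 0.1316], [0.4855, 0.2522]] c [0.5534 0.1923] sides [0.121  0.137  0.1206 0.1369]
yaw of +y axis from world y -0.010002395595193845
[[-9.188e-01  3.947e-01 -9.000e-04]
 [ 3.947e-01  9.188e-01 -1.600e-03]
 [ 2.000e-04 -1.800e-03 -1.000e+00]]
```

drive_tool --rows '[[[0, 0, 0], 0.141], [[0, 0, 0], 0.141], [[0, 0, 0], 0.141], [[0, 0, 0], 0.141], [[0, 0, 0], 0.141], [[0, 0, 0], 0.141], [[0, 0, 0], 0.141], [[0, 0, 0], 0.141]]' --jaw 0

```text
t: 0.9
tool_pos: [0.2466, 0.574, 0.3032]
tool_rot: [2.186, 2.256, -0.002]
contact_force: [-0.2, -0.4, 0.7]
opening: 0.0854
grip_force: 0.0
```

drive_tool --rows '[[[-0.04, 0.01, 0], 0], [[-0.04, 0.01, 0], 0], [[-0.04, 0.01, 0], 0], [[-0.04, 0.01, 0], 0], [[-0.04, 0.01, 0], 0], [[-0.04, 0.01, 0], 0], [[-0.04, 0.01, 0], 0], [[-0.04, 0.01, 0], 0], [[-0.04, 0.01, 0], 0], [[-0.04, 0.01, 0], 0]]'

```text
t: 1.9
tool_pos: [0.3613, 0.1766, 0.3035]
tool_rot: [2.179, 2.263, -0.0]
contact_force: [1.3, 0.3, 0.1]
opening: 0.0855
grip_force: 0.0
```

drive_tool --rows '[[[-0.04, 0.01, 0], 0], [[-0.04, 0.01, 0], 0], [[-0.04, 0.01, 0], 0], [[-0.04, 0.01, 0], 0], [[-0.04, 0.01, 0], 0], [[-0.04, 0.01, 0], 0], [[-0.04, 0.01, 0], 0], [[-0.04, 0.01, 0], 0], [[-0.04, 0.01, 0], 0], [[0, 0, 0], 0]]'

```text
t: 2.9
tool_pos: [0.4649, -0.1818, 0.3032]
tool_rot: [-2.185, -2.257, 0.002]
contact_force: [-1.0, 1.3, 0.3]
opening: 0.0855
grip_force: 0.0
```

drive_tool --rows '[[[-0.02, 0.006, 0.03], 0], [[-0.021, 0.006, 0.03], 0], [[0, 0, 0.02], 0], [[0, 0, 0], 0]]'

```text
t: 3.3
tool_pos: [0.4763, -0.2174, 0.2196]
tool_rot: [-2.174, -2.256, 0.002]
contact_force: [-0.2, -0.6, -0.5]
opening: 0.0852
grip_force: 0.0
```

```bash
python3 - <<'E'
from h import *
d=snap('wrist','w1');o=ctrl.get_obs();print(o['tool_pos'],o['tool_rot'],{k:v for k,v in d.items() if k!='image'})
E
```

```text
[ 0.47718743 -0.21773329  0.22193049] [-2.17656899e+00 -2.25905379e+00  1.04618168e-03] {'vertical_fov': 69.68511200471117, 'cx': 317.92983685037905, 'cy': 197.00611074164746, 'R': array([[ 0.99939099,  0.03421963, -0.00683108],
       [ 0.03465389, -0.95032463,  0.3093254 ],
       [ 0.00409326, -0.30937374, -0.95093172]]), 't': array([-0.46619355, -0.23648888,  0.23104945])}
```

View pics/w1.png

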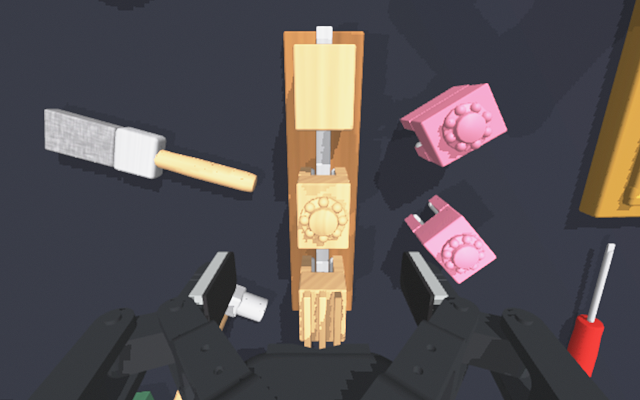

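The wrist view shows the rosette block's top face from about (297,184) to (349,248), between the fingers in x. The plain sample is ahead of it and the ribbed one behind.

```bash
python3 - <<'E'
from h import *
d=ld('w1')
r=np.array([pix(d,u,v,.08) for u,v in[(297,183),(350,183),(349,248),(298,248)]]);print(r.round(4),r.mean(0))
print(pix(d,322,221,.091))
E
```

```text
[[ 0.4579 -0.195   0.08  ]
 [ 0.4979 -0.1935  0.08  ]
 [ 0.5008 -0.2482  0.08  ]
 [ 0.4593 -0.2498  0.08  ]] [ 0.47897412 -0.22162804  0.08      ]
[ 0.47769996 -0.22068249  0.091     ]
```

drive_tool --rows '[[[-0.004, 0.001, 0.015], 0], [[0, 0, 0.02], 0], [[0, 0, 0.02], 0], [[0, 0, 0.02], 0], [[0, 0, 0.02], 0], [[0, 0, 0.01], 0], [[0, 0, 0], 0], [[0, 0, 0], 0]]'

```text
t: 4.15
tool_pos: [0.4799, -0.2229, 0.1199]
tool_rot: [2.178, 2.261, 0.0]
contact_force: [-0.2, -0.2, -0.5]
opening: 0.085
grip_force: 0.0
```

drive_tool --rows '[[[0, 0, 0], 0], [[0, 0, 0], 0], [[0, 0, 0], 0], [[0, 0, 0], 0], [[0, 0, 0], 0], [[0, 0, 0], 0], [[0, 0, 0], 0], [[0, 0, 0], 0], [[0, 0, 0], 0], [[0, 0, 0], 0]]' --jaw 1 --grip_force 60

```text
t: 5.15
tool_pos: [0.4798, -0.2231, 0.1199]
tool_rot: [2.179, 2.261, 0.0]
contact_force: [-0.8, 0.5, 6.4]
opening: 0.0409
grip_force: 61.8
```

drive_tool --rows '[[[0, 0, -0.004], 0], [[0, 0, -0.004], 0], [[0, 0, -0.004], 0], [[0, 0, -0.004], 0], [[0, 0, -0.006], 0], [[0, 0, -0.008], 0], [[0, 0, -0.01], 0], [[0, 0, -0.01], 0], [[0, 0, -0.01], 0], [[0, 0, 0], 0]]'

```text
t: 6.15
tool_pos: [0.4803, -0.2234, 0.1814]
tool_rot: [2.177, 2.259, 0.001]
contact_force: [0.7, -0.5, -0.3]
opening: 0.0412
grip_force: 62.7
```

```bash
python3 - <<'E'
from h import *
snap('scene','s2');d=snap('wrist','w2');o=ctrl.get_obs();print(o['tool_pos'],o['tool_rot'],o['contact_force'],o['opening'])
a=ld('s2')['image'][130:300,80:320];b=d['image']
cv2.imwrite('pics/c2.png',np.vstack([cv2.resize(a,(400,283)),cv2.resize(b,(400,250))]))
E
```

```text
[ 0.47946982 -0.22282582  0.17938483] [2.17952142e+00 2.26144551e+00 2.26274770e-04] [-0.16771089 -0.90178932 -1.85030811] 0.041006602348723165
```

View pics/c2.png

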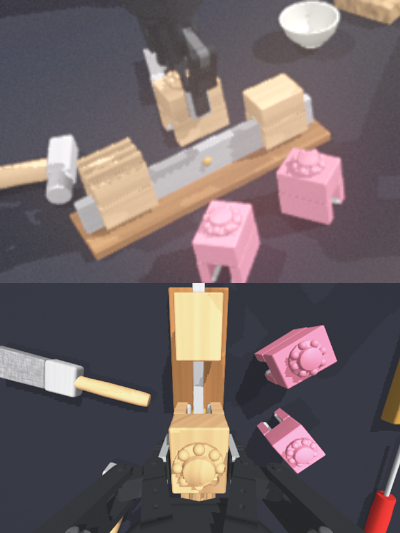

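The sample is off the rail and held at wrist (198,467). The other two are still clipped. I'll check for slip from the far edge of its top face.

```bash
python3 - <<'E'
from h import *
d=ld('w2');f=200/np.tan(np.radians(d['vertical_fov'])/2)
c=np.array([.4786,-.222]);y=np.array([-.036,1]);x=np.array([1,.036])
for dz in(.05,.055,.06):
  for n,s,t,z in(('farL',-.021,.028,.06),('farR',.021,.028,.06),('ros',0,0,.073),('nearL',-.021,-.028,.06)):
    X=np.r_[c+s*x+t*y,.02+dz+z];p=d['R']@X+d['t'];print(dz,n,(p[:2]/p[2]*f+[d['cx'],d['cy']]).round(0))
cv2.imwrite('pics/w2c.png',cv2.resize(d['image'][180:360,230:410],None,fx=3,fy=3))
E
```

```text
0.05 farL [270. 221.]
0.05 farR [363. 221.]
0.05 ros [317. 292.]
0.05 nearL [276. 322.]
0.055 farL [268. 226.]
0.055 farR [365. 226.]
0.055 ros [317. 299.]
0.055 nearL [275. 329.]
0.06 farL [267. 231.]
0.06 farR [367. 231.]
0.06 ros [317. 307.]
0.06 nearL [273. 337.]
```

View pics/w2c.png

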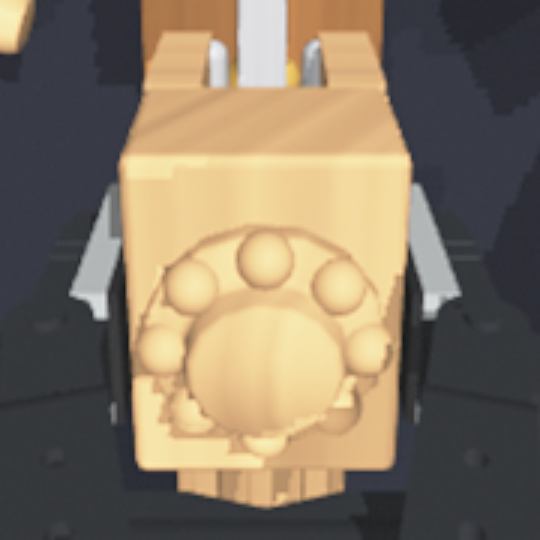

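drive_tool --rows '[[[0, 0, -0.02], 0.025], [[0, 0, -0.02], 0.025], [[0.01, 0.002, 0], 0], [[0.02, 0.003, 0], 0], [[0.025, 0.004, 0], 0], [[0.025, 0.004, 0], 0], [[0.025, 0.004, 0], 0], [[0.025, 0.004, 0], 0], [[0.025, 0.004, 0], 0], [[0.025, 0.004, 0], 0]]'

```text
t: 7.25
tool_pos: [0.51, -0.0412, 0.2171]
tool_rot: [-2.233, -2.206, 0.002]
contact_force: [0.5, -0.1, -1.1]
opening: 0.0411
grip_force: 62.6
```

drive_tool --rows '[[[0.025, 0.004, 0], 0], [[0.025, 0.004, 0], 0], [[0.025, 0.004, 0], 0], [[0.025, 0.004, 0], 0], [[0.025, 0.004, 0], 0], [[0.025, 0.004, 0], 0], [[0.025, 0.004, 0], 0], [[0.025, 0.005, 0], 0], [[0.025, 0.005, 0], 0], [[0.01, 0.003, 0], 0]]'

```text
t: 8.25
tool_pos: [0.5538, 0.1935, 0.2171]
tool_rot: [-2.231, -2.209, 0.003]
contact_force: [-0.6, 0.3, -1.9]
opening: 0.0413
grip_force: 62.6
```

drive_tool --rows '[[[0, 0, 0], 0], [[0, 0, 0], 0], [[0, 0, 0], 0]]'

```text
t: 8.55
tool_pos: [0.5544, 0.1905, 0.2184]
tool_rot: [-2.237, -2.206, 0.001]
contact_force: [-0.2, -0.8, -1.0]
opening: 0.0413
grip_force: 62.6
```

```bash
python3 - <<'E'
from h import *
d=snap('wrist','w3');o=ctrl.get_obs();print(o['tool_pos'],o['tool_rot'],o['contact_force'],o['opening'])
E
```

```text
[0.55454191 0.19041854 0.21861171] [-2.23696150e+00 -2.20569923e+00  9.62290395e-04] [ 0.86155502 -0.6006862  -1.54973654] 0.04127997933666237
```

View pics/w3.png

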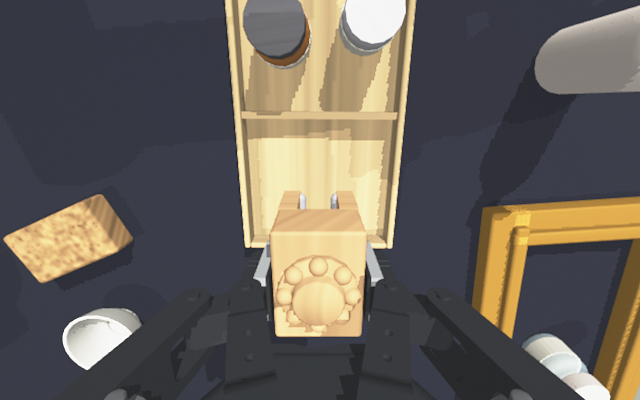

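The wrist view shows the sample held squarely, its top-face corners near (272,233) and (364,336). The cross wall is at v≈115 and the near rim at v≈243. I'll check the bay centre from these.

```bash
python3 - <<'E'
from h import *
d=ld('w3')
for u,v,z in[(320,113,.025),(320,113,.025),(245,245,.028),(393,245,.028),(237,114,.028),(405,114,.028)]:print(pix(d,u,v,z).round(4))
E
```

```text
[0.5565 0.2616 0.025 ]
[0.5565 0.2616 0.025 ]
[0.4789 0.1349 0.028 ]
[0.6283 0.1325 0.028 ]
[0.4842 0.2621 0.028 ]
[0.6304 0.2597 0.028 ]
```

drive_tool --rows '[[[0.004, 0.001, 0.015], 0], [[0, 0, 0.02], 0], [[0, 0, 0.02], 0], [[0, 0, 0.02], 0], [[0, 0, 0.015], 0], [[0, 0, 0.01], 0], [[0, 0, 0.005], 0], [[0, 0, 0.003], 0], [[0, 0, 0], 0], [[0, 0, 0], 0]]'

```text
t: 9.6
tool_pos: [0.5564, 0.1955, 0.1118]
tool_rot: [2.235, 2.206, 0.002]
contact_force: [0.1, -0.7, -1.7]
opening: 0.0411
grip_force: 62.6
```

drive_tool --rows '[[[0, 0, 0.001], 0], [[0, 0, 0.001], 0], [[0, 0, 0.001], 0], [[0, 0, 0], 0], [[0, 0, 0], 0]]'

```text
t: 10.1
tool_pos: [0.5558, 0.1953, 0.1079]
tool_rot: [-2.236, -2.207, 0.0]
contact_force: [0.6, 0.8, -1.1]
opening: 0.0414
grip_force: 62.6
```

drive_tool --rows '[[[0, 0, 0.001], 0], [[0, 0, 0.001], 0], [[0, 0, 0], 0], [[0, 0, 0], 0]]'

```text
t: 10.5
tool_pos: [0.5559, 0.1954, 0.106]
tool_rot: [2.236, 2.207, 0.0]
contact_force: [0.0, -0.7, -1.4]
opening: 0.0411
grip_force: 62.8
```

drive_tool --rows '[[[0, 0, 0.001], 0], [[0, 0, 0], 0], [[0, 0, 0], 0]]'

```text
t: 10.8
tool_pos: [0.556, 0.1954, 0.106]
tool_rot: [-2.236, -2.207, 0.0]
contact_force: [-3.6, -0.8, 5.5]
opening: 0.0413
grip_force: 63.4
```

Contact with the tray floor: the sample is resting on its legs. I'll release gently.

drive_tool --rows '[[[0, 0, 0], 0], [[0, 0, 0], 0], [[0, 0, 0], 0], [[0, 0, 0], 0], [[0, 0, 0], 0], [[0, 0, 0], 0], [[0, 0, 0], 0], [[0, 0, 0], 0]]' --jaw 0 --grip_force 20

```text
t: 11.6
tool_pos: [0.5558, 0.1953, 0.1049]
tool_rot: [2.236, 2.207, -0.0]
contact_force: [1.1, 0.1, -0.2]
opening: 0.0856
grip_force: 0.0
```

drive_tool --rows '[[[0, 0, -0.01], 0], [[0, 0, -0.02], 0], [[0, 0, -0.02], 0], [[0, 0, -0.03], 0], [[0, 0, -0.03], 0], [[-0.02, 0, -0.02], 0], [[-0.04, 0, 0], 0], [[-0.04, 0, 0], 0], [[0, 0, 0], 0], [[0, 0, 0], 0]]'

```text
t: 12.6
tool_pos: [0.5546, 0.0948, 0.2356]
tool_rot: [2.238, 2.205, 0.002]
contact_force: [0.2, 0.5, -0.4]
opening: 0.085
grip_force: 0.0
```

```bash
python3 - <<'E'
from h import *
a=snap('scene','s4')['image'];b=snap('wrist','w4')['image'];o=ctrl.get_obs();print(o['t'],o['tool_pos'],o['contact_force'],o['opening'])
cv2.imwrite('pics/c4.png',np.vstack([cv2.resize(a[100:280,80:500],(640,274)),cv2.resize(b,(480,300))[:,:].copy() if 0 else cv2.copyMakeBorder(cv2.resize(b,(480,300)),0,0,0,160,0)]))
E
```

```text
12.7 [0.55448824 0.09599813 0.23523008] [ 0.05202103  0.53586798 -0.35180351] 0.08511565523191483
```

View pics/c4.png

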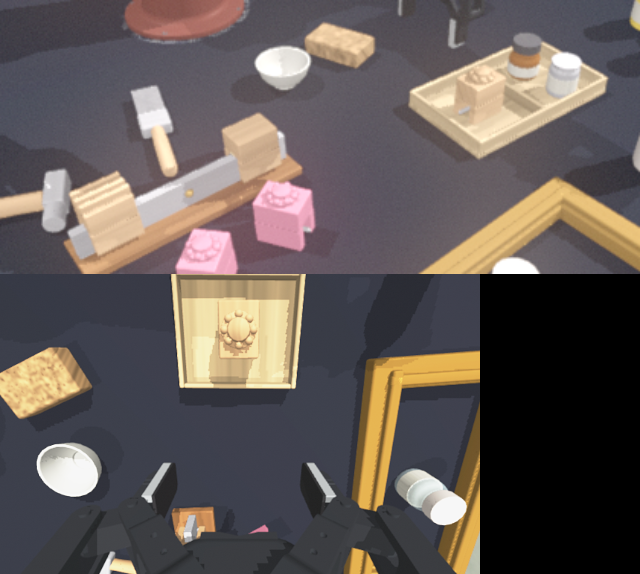

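The rosette sample stands upright in the empty bay at wrist (238,328). The other two samples are still on the rail, and the gripper is clear.

```bash
python3 -c "
from station import ctrl
print(ctrl.finish_job())"
```

```text
the job is handed in; nothing more can be done
None
```

The rosette sample was pulled straight up off the rail and now stands upright on its legs in the tray's empty bay, with the plain and ribbed samples still clipped on; I handed the job in at about 12.7 s.

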